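# Hang the lift-off door on the mini greenhouse

### The job

Two glazed wooden panels stand in the rack. Take the one with the two hinge eyes and hang it on the little greenhouse, so that both eyes drop over the two upright pintles and sit fully down; let go and leave it hanging there upright. Leave the plain panel standing in the rack.

Things in the scene. Friction and masses are not known exactly. Their poses are not given: they have to be found in the camera images.
- leaf: Door leaf, upright: pale wood frame with clear pane, 120 mm wide (x), 16 thick (y), 180 high (z), 0.25 kg, two dark steel hinge eyes beyond one upright edge. Pinch its 24 mm high top rail across the thickness; balances within 15 mm of its middle. Origin: centre of the frame's underside; x points away from the eyes. Starts in a rack slot 36 mm deep, open upwards, eyes roughly to +y.
- eye_top (a point): On the leaf, axes as the leaf's: the eyes' common upright axis (82 mm from leaf origin along -x) at the upper eye's underside, 145 mm above the leaf's underside; the lower eye's is at 25 mm. Eyes: tubes, bore 28 mm, outside 38, 16 tall. Hung, this point meets pintle_top; the leaf then sags a few degrees. The lower eye passes sideways between the pintles, leaf 40 to 90 mm above hung height.
- pintle_top (a point): Upright axis of the two pintles at the upper one's round seat (34 mm wide, 8 thick), 175 mm above the bench; lower seat 120 mm below. Pins 34 mm tall, 22 wide, tapering to 6 at the tip. On the fixed wooden greenhouse (160 x 180 x 235 high, clear panes), 34 mm before its open front, at one corner. Its -x points out of the front (roughly -y of the bench): leaf x along that has free room.
- spare: The plain panel: same frame, pane and size as the leaf but without hinge eyes; it stands in the other slot of the fixed rack, parallel to the leaf and 90 mm from it (centre to centre), and stays there. Origin: centre of its underside, z up, x along its width.

How it is judged:
By the outcome, as a careful person would: the job done as asked, in the order asked, and still so for the second after the job is handed in, with the robot touching nothing.
It also fails if it takes over 45 s, if anything falls off the work surface, if the arm or the gripper's body presses on something with over 40 N, if the wrist force passes 120 N, or if a joint passes its speed limit or range.

### The arm

A 6-joint arm with a two-finger parallel gripper is mounted at the origin on the work surface. World frame = base frame: x ahead of the robot, y to its left, z up, the work surface at z = 0. Lengths are in mm, angles in rad, forces in N, time in s.
With the tool pointing down it reaches from about 300 to 825 mm from the base axis. Payload 5.4 kg.
Tool frame: the origin (TCP) lies between the finger pads; the fingertips stand 14 mm ahead of it and the grasp point (between the pads) lies 5 mm behind it (manip.nose_length is the distance from the TCP to the fingertips, in mm); z points along the fingers, x is the direction in which the jaws open and shut, and the axes are right-handed (so a half turn about z gives the same grasp; the last joint's range is limited). The gripper opens to 92 mm and grips with 3 to 60 N. Pads are 20 mm wide; open, the fingers measure 128 mm over their backs; the gripper's body (75 mm by 189 mm) begins 69 mm behind the grasp point.
Start: joints at [-1.332, 0.158, 1.597, -0, 1.386, -0.21], TCP at [249.459, -518.051, 228.601] pointing down, gripper open.
Joint ranges: [-2.91, 2.91], [-0.94, 2.29], [0.18, 2.7], [-1.29, 4.43], [0.17, 2.64], [-3, 3]. Speed limits (rad/s): [2.57, 2.57, 3.14, 3.14, 3.14, 3.14].

### API

Orientations are given as a unit quaternion [x, y, z, w].
In Python, from bench import manip, vision, order gives the robot as it stands.
- The arm moves only by the shell command python3 -m handwheel 'ROWS' [OPENING] [FORCE]. ROWS is JSON, a list of rows, each a list of 4 numbers: the shift along the tool's x, y, z in m, then the turn about the tool's z in rad. In form: [[dx, dy, dz, twist], ...]. A call has exactly 5 rows; each row is the pose to reach, as a shift and turn from the pose commanded when the call began, along the tool's axes at that moment; what a row does not reach only later rows make up. A row lasts 1/12 s, in which the tool goes at most 41.7 mm and 7.16 degrees, less where a joint would pass 70% of its speed; a pose out of reach is approached as far as the arm can. A call with a gripper value outside its range is refused whole. OPENING is the finger opening in m, from 0 to 0.0919, set as the call begins (- or left out, the last holds). The fingers move at their own pace and stop on an object; FORCE is the grip in N (left out, the last holds). Time passes only in rows, so rows that repeat a pose let the fingers close, or fill a call up. It gives the time, the measured TCP pose, the force and the opening at its end, in the units of the state.
- manip.get_state(): the state, without advancing time (a new reading comes with each control period).
- vision.capture(name): name is "scene" or "top"; returns a dict with "frame" (420x560x3 uint8, red, green, blue), "camera_matrix" (3x3 intrinsics, pixels), "R" (3x3) and "t" (3): a world point X has camera coordinates R X + t. Camera axes: x right, y down, z forward; pixel columns grow to the right and rows downward; lengths in mm; the calibration is good to about 2 mm. A picture is of the moment at which its call begins. There is no depth.
- order.finish_job(): hands the job in, once; it reports no verdict.
The state is a dict: "t": time; "joints": joint angles; "qvel": joint speeds; "tau": joint torques, N m; "position": TCP position; "eef_rot": TCP orientation; "wrist_force": force on the tool from outside, world axes, zero at the start; "torque": the same for the moment, N m; "gripper_width": finger opening in mm.
Only numpy, scipy, OpenCV 4.12 (cv2) and the standard library are available. Lean on these libraries where they do the work, as an engineer would, in place of code of your own. Each camera call takes 0.05 s, during which the arm holds its last target.

## Working session

There is one attempt and no reset: what is moved stays moved. The work goes in short steps, Python scripts to look and compute and a shell command to move; the robot and the scene stay as the last step left them, time stands still between calls to the robot, and variables do not carry over. Pictures are saved under pics/ and viewed, and the job is handed in when it is done.

```bash
ls; mkdir -p pics; python3 - <<'E'
from bench import manip, vision, order
import cv2
print(manip.get_state(), manip.nose_length)
for n in ("scene","top"):
    c=vision.capture(n); cv2.imwrite(f"pics/{n}0.png",c["frame"][:,:,::-1])
    print(n,c["camera_matrix"],c["R"],c["t"])
E
```

```text
pics
{'t': 0.0, 'joints': array([-1.33212438e+00,  1.59054970e-01,  1.59819550e+00, -6.70273415e-06,
        1.38619039e+00, -2.10085564e-01]), 'qvel': array([ 0.00063861, -0.00059445,  0.00174129,  0.00010937,  0.00298028,
        0.00191206]), 'tau': array([ 6.38519987e-05, -3.85564899e+01, -3.22107375e+01,  7.00788642e-02,
        3.79930297e-02, -1.36633057e-04]), 'position': array([ 249.30661933, -517.49185801,  227.63396498]), 'eef_rot': array([ 8.46713142e-01, -5.32048871e-01, -6.65006419e-04, -6.41669888e-04]), 'wrist_force': array([-0.0585201 ,  0.19484196,  0.61959   ]), 'torque': array([0.04966713, 0.02983245, 0.02473869]), 'gripper_width': 92.15960446029375} 14.0
scene [[509.10607828   0.         274.33303854]
 [  0.         509.10607828 212.99555049]
 [  0.           0.           1.        ]] [[-0.93178835  0.36271822  0.01435104]
 [ 0.26407563  0.70445045 -0.65879711]
 [-0.24906731 -0.61006971 -0.75218377]] [ 469.96584086  -34.95412926 1230.03382073]
top [[433.83722363   0.         273.22586016]
 [  0.         433.83722363 220.70251107]
 [  0.           0.           1.        ]] [[ 0.10763922 -0.99416783 -0.00664314]
 [-0.97389798 -0.10409675 -0.20170917]
 [ 0.19984124  0.02818156 -0.97942293]] [-60.46187002 518.89207847 869.8832016 ]
```

View pics/scene0.png

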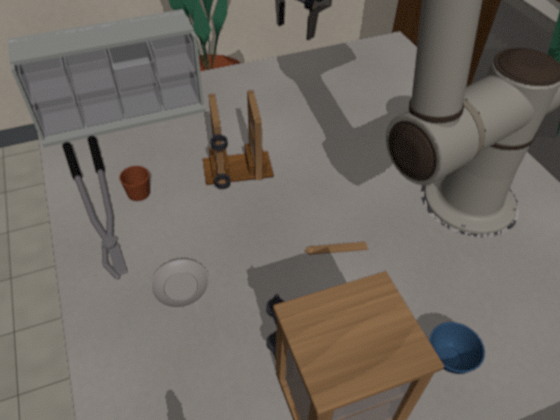

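View pics/top0.png

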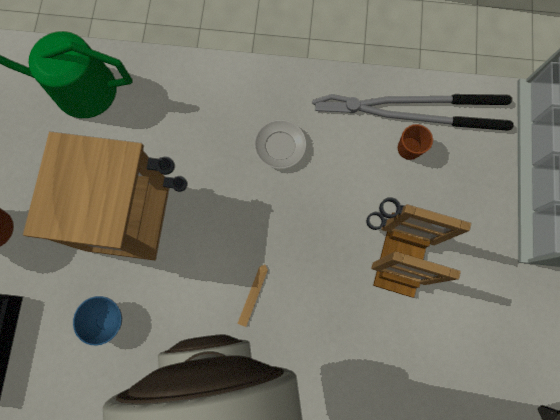

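The leaf is the rack panel farther from the robot: its eyes are in the top view at about (389,208) and (375,220). The pintles are at about (166,164) and (181,184). I'll zoom in on both.

```bash
cat > h.py <<'E'
import numpy as np, cv2
from bench import manip, vision
def cap(n):
    c=vision.capture(n); c["t"]=np.asarray(c["t"]).ravel(); return c
def proj(c,X):
    q=c["R"]@np.asarray(X,float)+c["t"]; p=c["camera_matrix"]@q; return p[:2]/p[2]
def ray(c,u,v):
    d=c["R"].T@np.linalg.inv(c["camera_matrix"])@np.array([u,v,1.]); o=-c["R"].T@c["t"]; return o,d/np.linalg.norm(d)
def onz(c,u,v,z):
    o,d=ray(c,u,v); return o+d*(z-o[2])/d[2]
def tri(c1,p1,c2,p2):
    o1,d1=ray(c1,*p1);o2,d2=ray(c2,*p2)
    s=np.linalg.lstsq(np.c_[d1,-d2],o2-o1,rcond=None)[0]
    a=o1+d1*s[0];b=o2+d2*s[1]; return (a+b)/2,np.linalg.norm(a-b)
def crop(c,x,y,w,h,k,f):
    im=cv2.resize(c["frame"][y:y+h,x:x+w,::-1],None,fx=k,fy=k,interpolation=cv2.INTER_CUBIC)
    im=cv2.convertScaleAbs(im,alpha=1.5,beta=10)
    for i in range(0,w,10): cv2.line(im,(i*k,0),(i*k,8 if i%50 else 16),(0,0,255),1)
    for i in range(0,h,10): cv2.line(im,(0,i*k),(8 if i%50 else 16,i*k),(0,0,255),1)
    cv2.imwrite(f,im)
E
python3 - <<'E'
from h import *
t=cap("top");s=cap("scene")
crop(t,360,190,120,110,5,"pics/t_rack.png")
crop(t,120,130,80,140,4,"pics/t_gh.png")
crop(s,190,80,100,110,5,"pics/s_rack.png")
crop(s,250,270,200,150,4,"pics/s_gh.png")
E
```

```text
(no output)
```

View pics/t_rack.png

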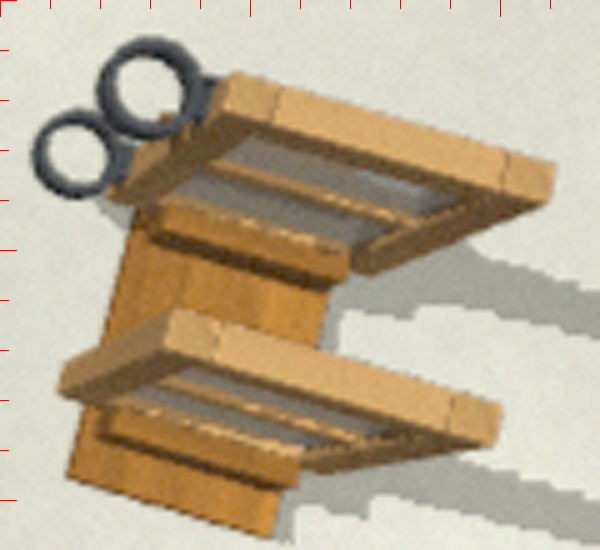

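View pics/t_gh.png

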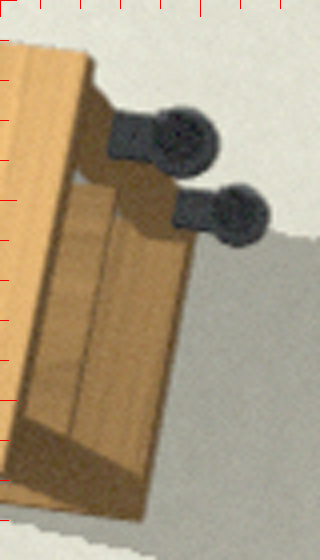

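View pics/s_rack.png

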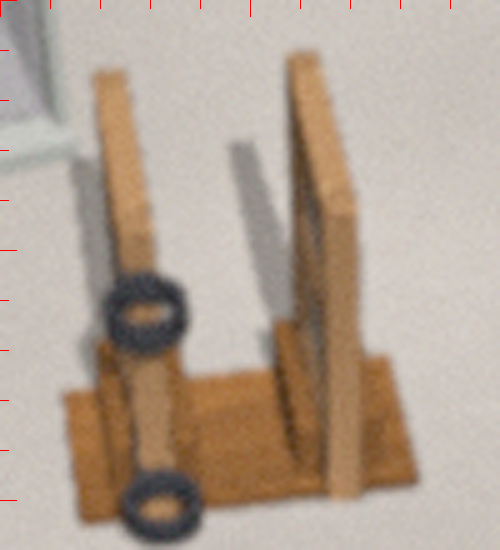

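View pics/s_gh.png

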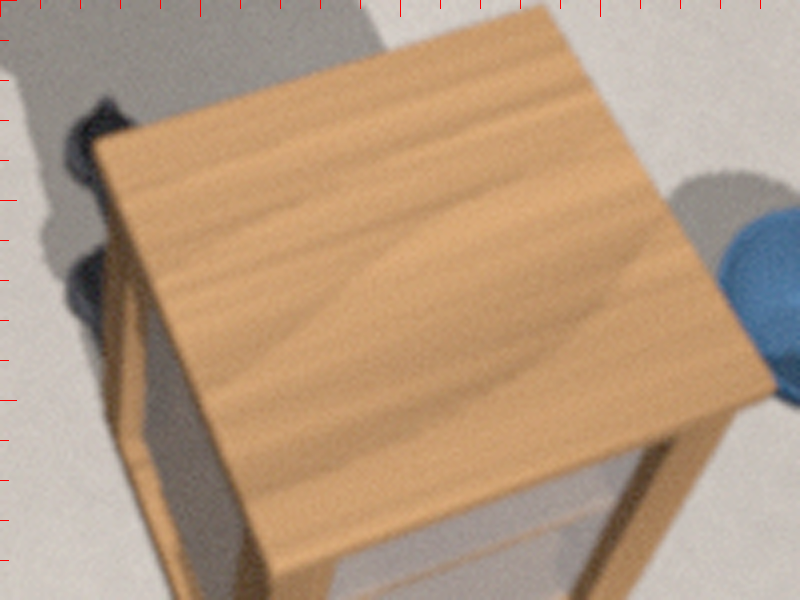

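```bash
python3 - <<'E'
from h import *
np.set_printoptions(precision=1,suppress=True)
t=cap("top");s=cap("scene")
print("cams",-t["R"].T@t["t"],-s["R"].T@s["t"])
print("eyeU",tri(t,(390,207.6),s,(219.2,142.6)))
print("eyeL",tri(t,(375.4,220.8),s,(222.2,181.2)))
P=(166,165.4);Q=(180,183.7)
pu=onz(t,*P,175);pl=onz(t,*Q,55);print("pint",pu,pl, "tip proj",proj(t,[*pu[:2],209]),proj(s,[*pu[:2],209]), proj(s,pu))
# roof corners top view, z=235
for n,p in dict(a=(142,143),b=(122,248)).items(): print(n,onz(t,*p,235))
r=[onz(s,250+a/4,270+b/4,235) for a,b in ((95,145),(545,5),(775,388),(272,572))]
print("roof scene",*r)
# leaf top corners: z~ unknown
for z in (180,190,200):
  print(z,*[onz(t,360+a/5,190+b/5,z) for a,b in ((236,72),(217,110),(556,163),(552,200))])
# far/near top corner tri (scene)
print("topfar near-eye",tri(t,(360+236/5,190+72/5),s,(190+118/5,80+238/5)),tri(t,(360+217/5,190+110/5),s,(190+153/5,80+235/5)))
print("far end",tri(t,(360+556/5,190+163/5),s,(190+94/5,80+73/5)),tri(t,(360+552/5,190+200/5),s,(190+125/5,80+69/5)))
E
```

```text
cams [338.  -30.6 956.2] [753.5 604.6 895.4]
eyeU (array([ 548.7, -223.4,  160.7]), np.float64(0.06764479547834572))
eyeL (array([ 548.8, -223.3,   41.2]), np.float64(2.049717569986568))
pint [582. 205. 175.] [581.7 204.5  55. ] tip proj [161.3 159.3] [277.5 292.6] [277.1 303.9]
a [599.9 235.7 235. ]
b [411.6 237.7 235. ]
roof scene [602.5 240.3 235. ] [414.1 244.3 235. ] [419.2 411.8 235. ] [606.2 406.9 235. ]
180 [ 553.  -249.7  180. ] [ 537.9 -243.5  180. ] [ 531.2 -366.9  180. ] [ 517.3 -365.6  180. ]
190 [ 550.2 -246.9  190. ] [ 535.3 -240.7  190. ] [ 528.7 -362.5  190. ] [ 515.  -361.3  190. ]
200 [ 547.4 -244.1  200. ] [ 532.8 -238.   200. ] [ 526.2 -358.2  200. ] [ 512.7 -357.   200. ]
topfar near-eye (array([ 551.9, -248.7,  183.8]), np.float64(0.09766119348667558)) (array([ 537.1, -242.4,  185.8]), np.float64(1.638767342661421))
far end (array([ 529.1, -363.6,  186.9]), np.float64(0.8674492933528413)) (array([ 515. , -362.1,  186.8]), np.float64(1.6927991788320416))
```

```bash
cat > d.py <<'E'
import sys,numpy as np
from bench import manip
from scipy.spatial.transform import Rotation as Ro
def go(x,y,z,yawdeg):
    s=manip.get_state(); R=Ro.from_quat(s["eef_rot"]).as_matrix()
    d=R.T@(np.array([x,y,z])-s["position"])/1000
    yaw=np.arctan2(R[1,0],R[0,0])
    tw=-((np.radians(yawdeg)-yaw+np.pi)%(2*np.pi)-np.pi)
    print("t %.2f"%s["t"],"pos",s["position"].round(1),"yaw %.2f"%np.degrees(yaw),"w %.1f"%s["gripper_width"],"F",s["wrist_force"].round(1),"M",s["torque"].round(2))
    print("  need",d.round(4),"twist %.3f"%tw)
if __name__=="__main__": go(*map(float,sys.argv[1:5]))
E
python3 d.py 533.3 -304 245 -10.8
```

```text
t 0.30 pos [ 249.4 -517.9  228.3] yaw -64.28 w 91.7 F [ 0.4 -0.5  1. ] M [ 0.06 -0.   -0.06]
  need [-0.0695 -0.3486 -0.0166] twist -0.933
```

```bash
python3 -m handwheel '[[-0.007,-0.03,-0.017,-0.12],[-0.014,-0.07,-0.017,-0.24],[-0.021,-0.11,-0.017,-0.36],[-0.028,-0.15,-0.017,-0.48],[-0.035,-0.19,-0.017,-0.6]]' 0.06 20; python3 d.py 533.3 -304 245 -10.8
```

```text
t: 0.72
position: [406.7, -402.8, 245.8]
eef_rot: [0.967, -0.255, 0.0, 0.0]
wrist_force: [0.5, -0.2, -0.6]
gripper_width: 61.0
t 0.72 pos [ 406.7 -402.8  245.8] yaw -29.60 w 61.0 F [ 0.5 -0.2 -0.6] M [-0.03 -0.07  0.02]
  need [ 0.0613 -0.1485  0.0008] twist -0.328
```

```bash
python3 -m handwheel '[[0.015,-0.037,0,-0.11],[0.03,-0.074,0,-0.22],[0.045,-0.11,0,-0.328],[0.061,-0.148,0,-0.328],[0.061,-0.148,0,-0.328]]'; python3 d.py 533.3 -304 169 -10.8
python3 - <<'E'
from h import *
t=cap("top");s=cap("scene")
crop(t,340,170,140,120,5,"pics/t1.png")
crop(s,180,40,120,150,4,"pics/s1.png")
E
```

```text
t: 1.13
position: [536.5, -301.1, 245.4]
eef_rot: [0.996, -0.094, 0.001, -0.001]
wrist_force: [0.5, -0.0, -0.3]
gripper_width: 60.0
t 1.13 pos [ 536.5 -301.1  245.4] yaw -10.74 w 60.0 F [ 0.5 -0.  -0.3] M [-0.04 -0.07  0.03]
  need [-0.0027  0.0036  0.0764] twist 0.001
```

View pics/s1.png

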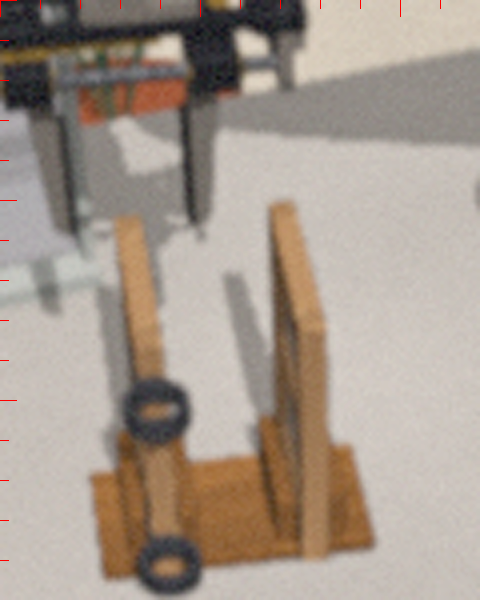

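View pics/t1.png

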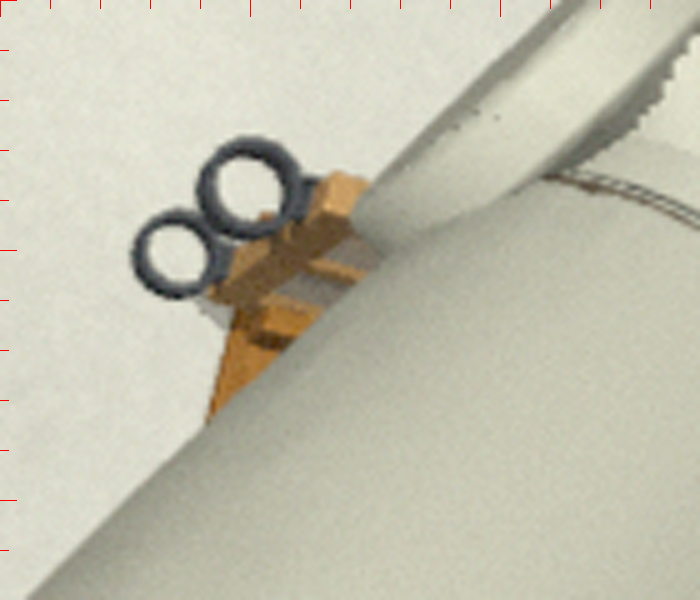

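The scene view shows the open jaws above the leaf's top rail. The fingertips are at about (200,98) and (229,98), straddling the rail at (212,98). The top view is mostly blocked by the arm. Next I descend with the small correction.

```bash
python3 -m handwheel '[[-0.003,0.003,0.018,0],[-0.003,0.003,0.036,0],[-0.003,0.003,0.056,0],[-0.003,0.003,0.076,0],[-0.003,0.003,0.076,0]]'; python3 d.py 533.3 -304 169 -10.8
python3 - <<'E'
from h import *
s=cap("scene")
crop(s,180,40,120,150,4,"pics/s2.png")
E
```

```text
t: 1.65
position: [525.1, -308.1, 164.9]
eef_rot: [0.995, -0.098, -0.004, -0.002]
wrist_force: [0.4, 0.1, -0.5]
gripper_width: 60.2
t 1.65 pos [ 525.1 -308.1  164.9] yaw -11.25 w 60.2 F [ 0.4  0.1 -0.5] M [-0.01 -0.06  0.01]
  need [ 0.0072 -0.0056 -0.0042] twist -0.008
```

View pics/s2.png

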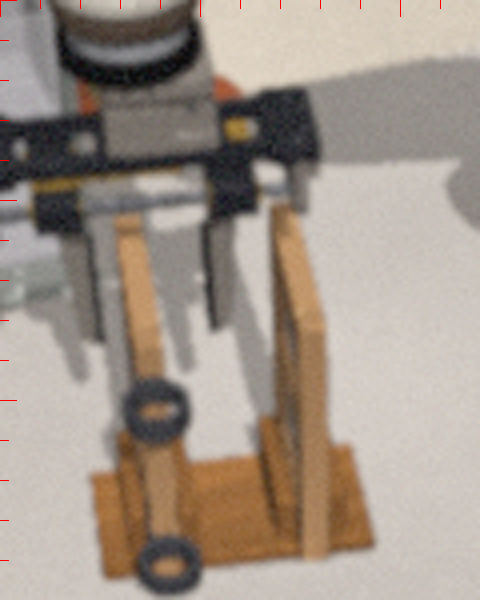

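```bash
python3 -m handwheel '[[0,0,0,0],[0,0,0,0],[0,0,0,0],[0,0,0,0],[0,0,0,0]]' >/dev/null; python3 d.py 533.3 -304 169 -10.8
```

```text
t 2.12 pos [ 529.  -308.9  170.6] yaw -11.11 w 59.9 F [-0.2 -0.6 -0.5] M [-0.02 -0.08 -0.04]
  need [ 0.0033 -0.0057  0.0016] twist -0.005
```

```bash
python3 -m handwheel '[[0.002,-0.003,0.001,0],[0.0035,-0.0055,0.0015,-0.005],[0.0035,-0.0055,0.0015,-0.005],[0.0035,-0.0055,0.0015,-0.005],[0.0035,-0.0055,0.0015,-0.005]]' >/dev/null; python3 d.py 533.3 -304 169 -10.8
python3 -m handwheel '[[0,0,0,0],[0,0,0,0],[0,0,0,0],[0,0,0,0],[0,0,0,0]]' 0 40; python3 d.py 533.3 -304 169 -10.8
python3 -m handwheel '[[0,0,0,0],[0,0,0,0],[0,0,0,0],[0,0,0,0],[0,0,0,0]]'; python3 d.py 533.3 -304 169 -10.8
```

```text
t 2.53 pos [ 533.1 -303.7  168. ] yaw -10.81 w 60.3 F [0.5 0.3 0. ] M [-0.06 -0.09  0.04]
  need [ 0.0002  0.0003 -0.001 ] twist -0.000
t: 2.95
position: [533.1, -303.9, 168.1]
eef_rot: [0.996, -0.094, 0.0, -0.0]
wrist_force: [0.4, -0.1, -0.8]
gripper_width: 28.5
t 2.95 pos [ 533.1 -303.9  168.1] yaw -10.83 w 28.5 F [ 0.4 -0.1 -0.8] M [-0.07 -0.1   0.03]
  need [ 0.0002  0.0001 -0.0009] twist -0.001
t: 3.37
position: [533.0, -303.9, 168.1]
eef_rot: [0.996, -0.094, -0.0, 0.0]
wrist_force: [-0.0, -0.1, 0.7]
gripper_width: 15.6
t 3.37 pos [ 533.  -303.9  168.1] yaw -10.82 w 15.6 F [-0.  -0.1  0.7] M [-0.05  0.08  0.03]
  need [ 0.0003  0.0001 -0.0009] twist -0.000
```

Gripped at 15.6 mm with the position barely moved. I'll let the force build while lifting slowly.

```bash
python3 -m handwheel '[[0,0,0,0],[0,0,0,0],[0,0,-0.005,0],[0,0,-0.012,0],[0,0,-0.02,0]]' - 50; python3 -m handwheel '[[0,0,-0.012,0],[0,0,-0.025,0],[0,0,-0.04,0],[0,0,-0.055,0],[0,0,-0.07,0]]' ; python3 -m handwheel '[[0,0,-0.01,0],[0,0,-0.01,0],[0,0,-0.01,0],[0,0,-0.01,0],[0,0,-0.01,0]]' >/dev/null; python3 d.py 580 123 267 -1.3
python3 - <<'E'
from h import *
t=cap("top");s=cap("scene")
crop(t,320,150,160,150,4,"pics/t3.png")
crop(s,150,20,180,180,3,"pics/s3.png")
E
```

```text
t: 3.78
position: [532.8, -303.5, 188.2]
eef_rot: [0.996, -0.094, -0.001, -0.0]
wrist_force: [-0.1, -0.7, -1.8]
gripper_width: 15.9
t: 4.2
position: [533.3, -304.0, 260.4]
eef_rot: [0.996, -0.094, 0.001, 0.0]
wrist_force: [-0.1, -0.1, -2.2]
gripper_width: 15.8
t 4.62 pos [ 532.6 -303.4  266.8] yaw -10.83 w 15.8 F [-0.4  0.  -3. ] M [-0.06 -0.09 -0.  ]
  need [-3.350e-02 -4.278e-01  3.000e-04] twist -0.166
```

View pics/s3.png

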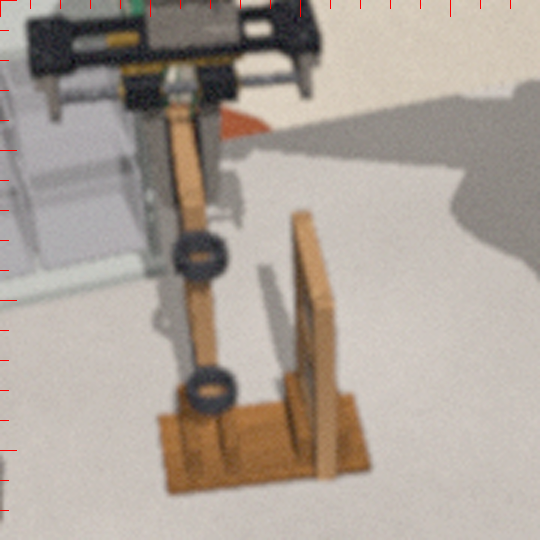

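View pics/t3.png

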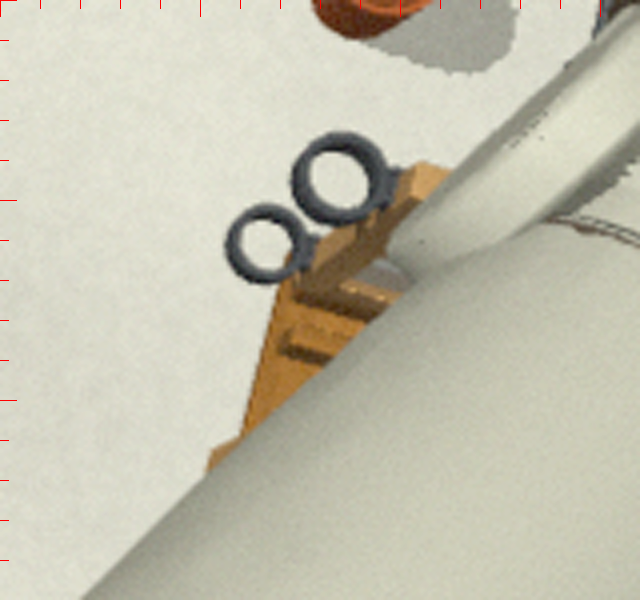

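The leaf is clear of the slot, and the spare is still standing. I'll check the eye axis relative to the TCP.

```bash
python3 - <<'E'
from h import *
np.set_printoptions(precision=1,suppress=True)
t=cap("top");s=cap("scene")
def fit(c,x0,y0,w,h):
    g=c["frame"][y0:y0+h,x0:x0+w].astype(int)
    m=((g.max(2)<95)&(g.max(2)-g.min(2)<30)).astype(np.uint8)
    cs,_=cv2.findContours(m,cv2.RETR_CCOMP,cv2.CHAIN_APPROX_NONE)
    return [(np.round(np.array(cv2.minEnclosingCircle(k)[0])+[x0,y0],1),round(cv2.minEnclosingCircle(k)[1],1),len(k)) for k in cs if len(k)>12]
print(fit(t,385,175,40,38)); print(fit(t,370,195,35,32)); print(fit(s,200,90,35,28)); print(fit(s,205,135,35,30))
print(tri(t,(405,194.5),s,(217,105.3)),tri(t,(386.8,211),s,(220.7,149.7)))
E
python3 d.py 533.3 -304 267 -10.8
```

```text
[(array([420. , 206.5]), 6.8, 39), (array([392., 206.]), 8.6, 39), (array([406.5, 193.6]), 14.6, 79), (array([404., 195.]), 8.6, 44)]
[(array([388., 211.]), 12.2, 65), (array([386.3, 210.4]), 7.6, 38), (array([398. , 200.5]), 8.1, 34)]
[(array([210.2, 102.5]), 16.2, 91)]
[(array([208.5, 153.5]), 3.5, 15), (array([218. , 144.5]), 13.8, 70), (array([220.5, 150. ]), 4.6, 20)]
(array([ 547. , -222.5,  260.4]), np.float64(0.5308984937747003)) (array([ 546.8, -222.7,  140.2]), np.float64(0.22328173193227702))
t 4.82 pos [ 532.9 -303.6  267.4] yaw -10.83 w 15.1 F [ 0.7 -0.3 -1.6] M [-0.01 -0.07 -0.02]
  need [0.0005 0.0003 0.0004] twist -0.001
```

```bash
python3 d.py 581 40 258 -1.3; python3 -m handwheel '[[-0.001,-0.02,0.003,-0.02],[-0.003,-0.05,0.006,-0.05],[-0.006,-0.085,0.009,-0.08],[-0.009,-0.12,0.009,-0.12],[-0.012,-0.155,0.009,-0.166]]'; python3 d.py 581 40 258 -1.3
```

```text
t 4.82 pos [ 532.9 -303.6  267.4] yaw -10.83 w 15.1 F [ 0.7 -0.3 -1.6] M [-0.01 -0.07 -0.02]
  need [-0.0173 -0.3466  0.0096] twist -0.166
t: 5.23
position: [550.1, -147.9, 258.6]
eef_rot: [1.0, -0.011, -0.0, -0.0]
wrist_force: [1.1, -0.3, -1.9]
gripper_width: 15.7
t 5.23 pos [ 550.1 -147.9  258.6] yaw -1.24 w 15.7 F [ 1.1 -0.3 -1.9] M [-0.04 -0.09 -0.01]
  need [ 0.0268 -0.1885  0.0006] twist 0.001
```

```bash
python3 -m handwheel '[[0.007,-0.04,0,0],[0.014,-0.08,0,0],[0.02,-0.12,0,0],[0.026,-0.155,0,0],[0.027,-0.175,0,0]]' >/dev/null;python3 -m handwheel '[[0,-0.006,0,0],[0,-0.006,0,0],[0,-0.006,0,0],[0,-0.006,0,0],[0,-0.006,0,0]]' ; python3 d.py 581 123 258 -1.3
python3 - <<'E'
from h import *
t=cap("top");s=cap("scene")
crop(t,110,130,190,150,4,"pics/t4.png")
crop(s,160,170,200,150,4,"pics/s4.png")
E
```

```text
t: 6.07
position: [581.6, 29.4, 259.1]
eef_rot: [1.0, -0.013, -0.0, 0.0]
wrist_force: [0.3, 0.3, -2.9]
gripper_width: 15.6
t 6.07 pos [581.6  29.4 259.1] yaw -1.43 w 15.6 F [ 0.3  0.3 -2.9] M [-0.06 -0.08 -0.01]
  need [-0.0029 -0.0935  0.001 ] twist -0.002
```

View pics/t4.png

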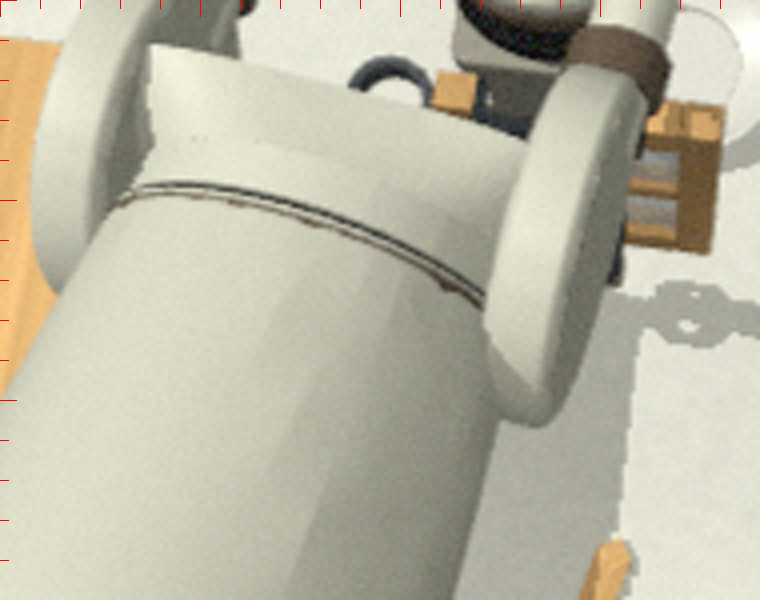

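View pics/s4.png

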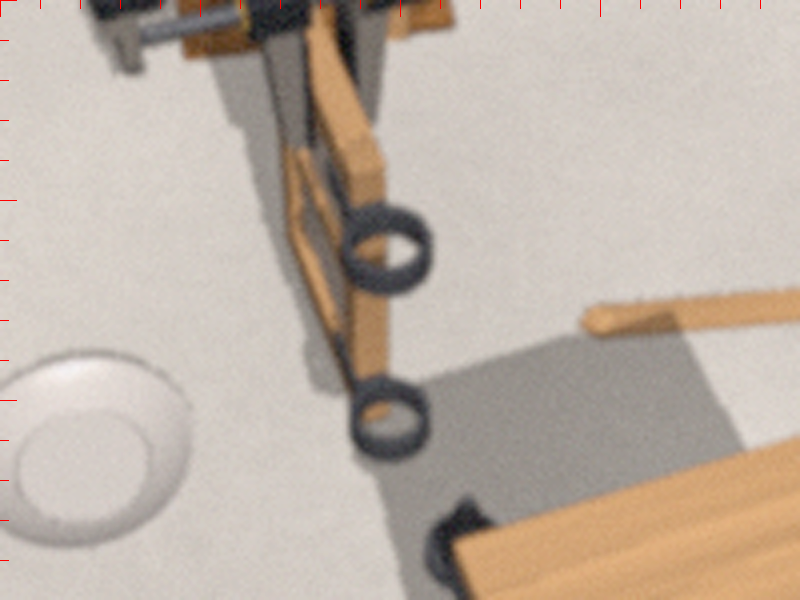

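```bash
python3 - <<'E'
from h import *
np.set_printoptions(precision=1,suppress=True)
s=cap("scene")
print(onz(s,257,232,252),onz(s,257.5,274.5,131.8), "tip",onz(s,276.8,294.7,209))
E
python3 d.py 581 123 258 -1.3
```

```text
[581.7 111.1 252. ] [582.5 111.9 131.8] tip [584.5 208.3 209. ]
t 6.22 pos [581.6  30.  259.1] yaw -1.40 w 15.5 F [-0.4 -0.5 -1.5] M [-0.02 -0.08  0.06]
  need [-0.0029 -0.093   0.0011] twist -0.002
```

```bash
python3 -m handwheel '[[-0.001,-0.02,0,0],[-0.001,-0.045,0,0],[-0.0015,-0.07,0,0],[-0.0015,-0.09,0,0],[-0.0015,-0.095,0,0]]' >/dev/null;python3 -m handwheel '[[0,0,0,0],[0,0,0,0],[0,0,0,0],[0,0,0,0],[0,0,0,0]]' ; python3 d.py 582.5 125 258 -1.3
python3 - <<'E'
from h import *
t=cap("top");s=cap("scene")
crop(t,110,110,190,150,4,"pics/t5.png")
crop(s,200,210,160,140,5,"pics/s5.png")
E
```

```text
t: 7.05
position: [582.4, 125.0, 259.1]
eef_rot: [1.0, -0.012, -0.0, 0.0]
wrist_force: [0.5, 0.5, -1.5]
gripper_width: 15.6
t 7.05 pos [582.4 125.  259.1] yaw -1.40 w 15.6 F [ 0.5  0.5 -1.5] M [-0.06 -0.07 -0.02]
  need [ 0.0001 -0.      0.0011] twist -0.002
```

View pics/t5.png

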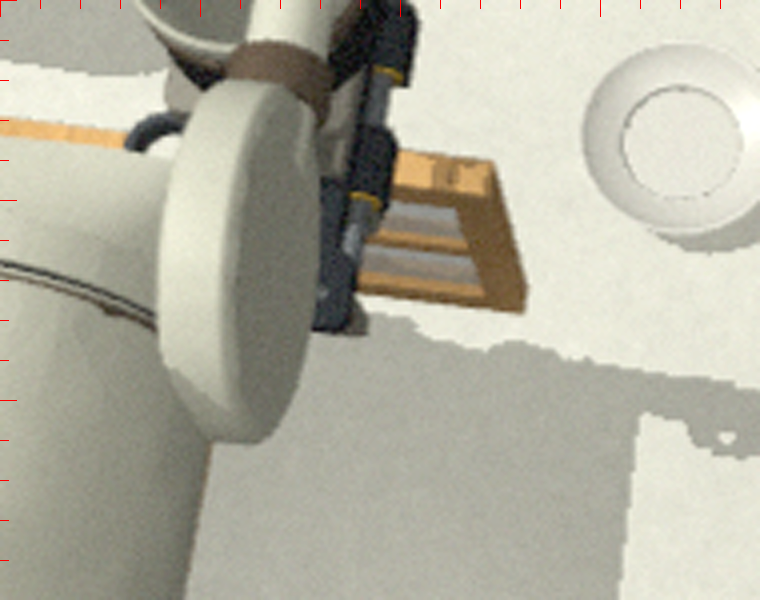

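View pics/s5.png

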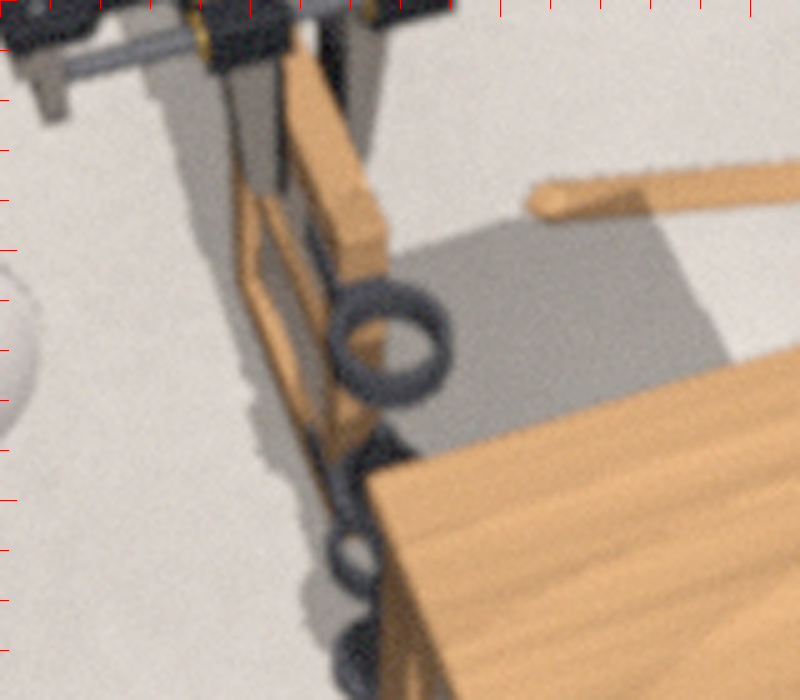

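```bash
python3 - <<'E'
from h import *
np.set_printoptions(precision=1,suppress=True)
s=cap("scene")
for z in (252,246,244,236,209,183,175): print(z,proj(s,[583,206.5,z]))
print(onz(s,278.2,278.6,252),onz(s,276.2,295.6,209))
print("px/10mm x,y",proj(s,[593,206.5,209])-proj(s,[583,206.5,209]),proj(s,[583,216.5,209])-proj(s,[583,206.5,209]))
print("lower ring",onz(s,200+365/5,210+550/5,132))
for z in (209,): print(proj(s,[582,205,z]),proj(s,[585,208.5,z]))
E
```

```text
252 [277.8 278.2]
246 [277.7 280.4]
244 [277.7 281.1]
236 [277.6 284. ]
209 [277.3 293.5]
183 [277.  302.2]
175 [276.9 304.8]
[582.7 207.5 252. ] [586.  209.5 209. ]
px/10mm x,y [-5.9  1.9] [2.3 5.1]
lower ring [589.7 207.7 132. ]
[277.5 292.6] [276.6 294.9]
```

```bash
python3 -m handwheel '[[0.001,0,0.008,0],[0.001,0,0.016,0],[0.001,0,0.024,0],[0.001,0,0.027,0],[0.001,0,0.027,0]]' >/dev/null;python3 -m handwheel '[[0,0,0,0],[0,0,0,0],[0,0,0.003,0],[0,0,0.006,0],[0,0,0.006,0]]' ; python3 d.py 583.5 125 192 -1.3
python3 - <<'E'
from h import *
s=cap("scene")
crop(s,230,250,100,100,6,"pics/s6.png")
E
```

```text
t: 8.03
position: [583.0, 125.9, 225.4]
eef_rot: [1.0, -0.012, -0.0, 0.0]
wrist_force: [1.0, -0.0, -2.5]
gripper_width: 15.5
t 8.03 pos [583.  125.9 225.4] yaw -1.32 w 15.5 F [ 1.  -0.  -2.5] M [-0.1  -0.08 -0.04]
  need [0.0006 0.0009 0.0334] twist -0.000
```

View pics/s6.png

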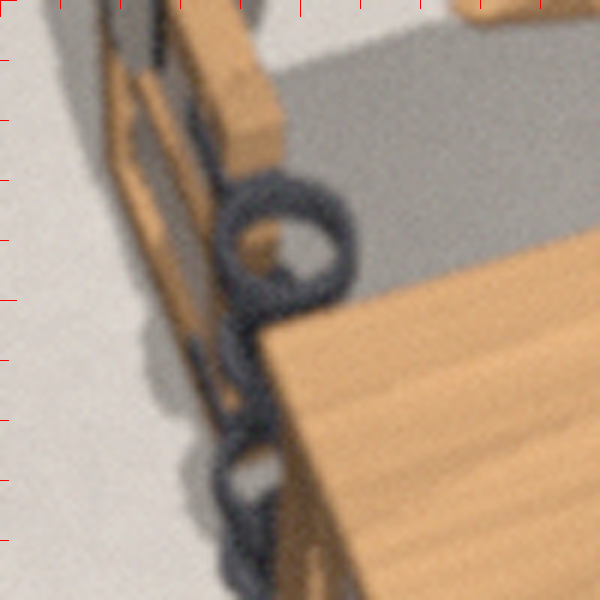

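The scene view shows the pin tip through the upper eye's bore at about (277.5,294.5), under the middle of the ring at (277.5,290). I'll go down gently, watching the force.

```bash
python3 -m handwheel '[[0,0,0.003,0],[0,0,0.006,0],[0,0,0.009,0],[0,0,0.01,0],[0,0,0.01,0]]' >/dev/null; python3 d.py 583.5 125 192 -1.3;python3 -m handwheel '[[0,0,0.003,0],[0,0,0.005,0],[0,0,0.006,0],[0,0,0.006,0],[0,0,0.006,0]]' >/dev/null; python3 d.py 583.5 125 192 -1.3
```

```text
t 8.50 pos [583.  126.  215.5] yaw -1.32 w 15.5 F [ 0.4 -0.2 -2.2] M [-0.08 -0.1   0.04]
  need [0.0006 0.0009 0.0235] twist -0.000
t 8.92 pos [583.2 126.  210. ] yaw -1.32 w 15.9 F [-0.2 -0.5 -1.6] M [-0.05 -0.11 -0.03]
  need [0.0003 0.001  0.018 ] twist -0.000
```

No contact so far. Continuing down.

```bash
python3 -m handwheel '[[0,0,0.002,0],[0,0,0.004,0],[0,0,0.006,0],[0,0,0.006,0],[0,0,0.006,0]]' >/dev/null; python3 d.py 583.5 125 192 -1.3;python3 -m handwheel '[[0,0,0.002,0],[0,0,0.004,0],[0,0,0.005,0],[0,0,0.005,0],[0,0,0.005,0]]' >/dev/null; python3 d.py 583.5 125 192 -1.3
```

```text
t 9.33 pos [583.1 126.  203.8] yaw -1.32 w 15.5 F [ 0.1 -0.7 -2.5] M [-0.08 -0.11 -0.04]
  need [0.0004 0.001  0.0118] twist -0.000
t 9.75 pos [583.2 126.  199. ] yaw -1.32 w 15.9 F [-0.2  0.2 -1.7] M [-0.02 -0.08  0.05]
  need [0.0003 0.001  0.007 ] twist -0.000
```

```bash
python3 - <<'E'
from h import *
s=cap("scene");t=cap("top")
crop(s,230,250,100,100,6,"pics/s7.png")
E
```

```text
(no output)
```

View pics/s7.png

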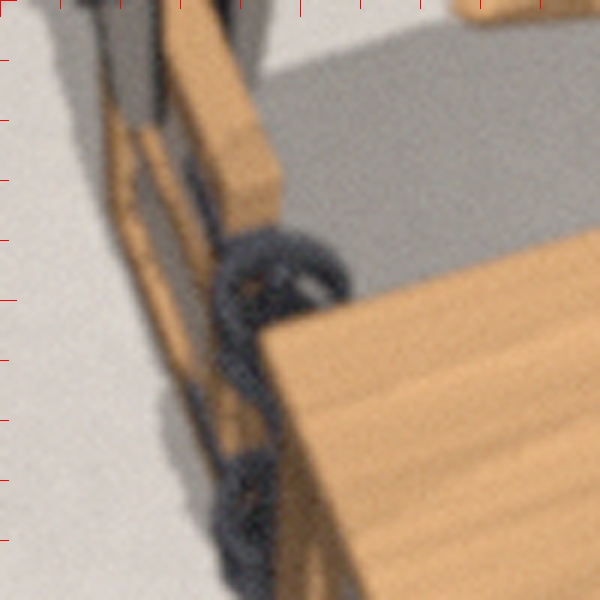

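The pin now fills both bores: the upper ring is at about (277,298) and the lower at about (270,333). There is still no contact force, so I keep going down.

```bash
python3 -m handwheel '[[0,0,0.001,0],[0,0,0.002,0],[0,0,0.003,0],[0,0,0.004,0],[0,0,0.004,0]]' >/dev/null; python3 d.py 583.5 125 192 -1.3;python3 -m handwheel '[[0,0,0.001,0],[0,0,0.002,0],[0,0,0.003,0],[0,0,0.003,0],[0,0,0.003,0]]' >/dev/null; python3 d.py 583.5 125 192 -1.3
```

```text
t 10.27 pos [583.1 125.9 194.7] yaw -1.32 w 15.5 F [ 0.2  0.  -2.3] M [-0.04 -0.09 -0.02]
  need [0.0004 0.0009 0.0027] twist -0.000
t 10.68 pos [583.2 126.  192. ] yaw -1.32 w 15.7 F [-0.5 -0.5 -2.8] M [-0.01 -0.03 -0.  ]
  need [ 0.0003  0.001  -0.    ] twist -0.000
```

```bash
python3 -m handwheel '[[0,0,0.001,0],[0,0,0.002,0],[0,0,0.002,0],[0,0,0.002,0],[0,0,0.002,0]]' >/dev/null; python3 d.py 583.5 125 192 -1.3;python3 -m handwheel '[[0,0,0.001,0],[0,0,0.002,0],[0,0,0.002,0],[0,0,0.002,0],[0,0,0.002,0]]' >/dev/null; python3 d.py 583.5 125 192 -1.3
```

```text
t 11.10 pos [583.3 126.  190.1] yaw -1.32 w 15.8 F [-0.4  0.6 -2.9] M [-0.09 -0.05 -0.02]
  need [ 0.0002  0.001  -0.0019] twist -0.000
t 11.52 pos [583.3 126.  188.1] yaw -1.32 w 15.5 F [ 0.1  0.4 -2.7] M [-0.04 -0.05  0.01]
  need [ 0.0002  0.001  -0.0039] twist -0.000
```

```bash
python3 -m handwheel '[[0,0,0.001,0],[0,0,0.002,0],[0,0,0.002,0],[0,0,0.002,0],[0,0,0.002,0]]' >/dev/null; python3 d.py 583.5 125 192 -1.3;python3 -m handwheel '[[0,0,0.001,0],[0,0,0.002,0],[0,0,0.002,0],[0,0,0.002,0],[0,0,0.002,0]]' >/dev/null; python3 d.py 583.5 125 192 -1.3
python3 - <<'E'
from h import *
s=cap("scene")
crop(s,210,220,140,120,5,"pics/s8.png")
E
```

```text
t 11.93 pos [583.3 126.  186.1] yaw -1.32 w 16.1 F [ 0.2  0.1 -2.2] M [-0.02 -0.1   0.07]
  need [ 0.0002  0.001  -0.0059] twist -0.000
t 12.35 pos [583.7 125.8 185.7] yaw -1.30 w 15.0 F [-1.8 -1.3  6. ] M [0.1  0.5  0.17]
  need [-0.0002  0.0009 -0.0063] twist 0.000
```

View pics/s8.png

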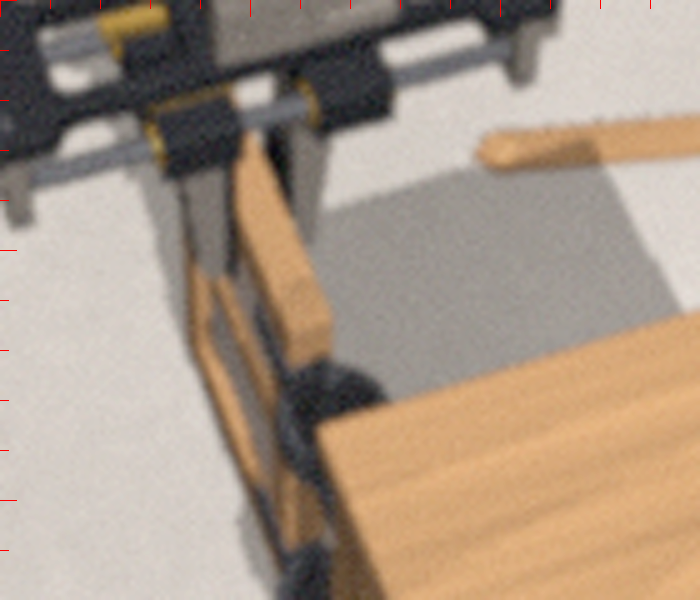

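It was free to 186 mm, then stopped abruptly with about 8 N upward, so the eyes are seated. I'll ease the grip, open and back away.

```bash
python3 -m handwheel '[[0,0,0,0],[0,0,0,0],[0,0,0,0],[0,0,0,0],[0,0,0,0]]' - 4 >/dev/null; python3 d.py 583.5 125 192 -1.3; python3 -m handwheel '[[0,0,0,0],[0,0,0,0],[0,0,0,0],[0,0,0,0],[0,0,0,0]]' 0.03 ; python3 -m handwheel '[[0,0,0,0],[0,0,0,0],[0,0,0,0],[0,0,0,0],[0,0,0,0]]' 0.06; python3 d.py 583.5 125 192 -1.3
python3 - <<'E'
from h import *
s=cap("scene")
crop(s,210,220,140,120,5,"pics/s9.png")
E
```

```text
t 12.82 pos [584.  125.7 185.4] yaw -1.31 w 16.0 F [-2.5 -2.1  5.6] M [-0.2   0.17  0.  ]
  need [-0.0005  0.0007 -0.0066] twist -0.000
t: 13.23
position: [583.1, 126.0, 183.7]
eef_rot: [1.0, -0.011, -0.0, -0.0]
wrist_force: [1.2, -0.5, -1.0]
gripper_width: 30.3
t: 13.65
position: [583.3, 126.0, 184.1]
eef_rot: [1.0, -0.012, 0.0, -0.0]
wrist_force: [0.6, -0.0, 0.4]
gripper_width: 60.0
t 13.65 pos [583.3 126.  184.1] yaw -1.32 w 60.0 F [ 0.6 -0.   0.4] M [-0.06 -0.02  0.04]
  need [ 0.0002  0.001  -0.0079] twist -0.000
```

View pics/s9.png

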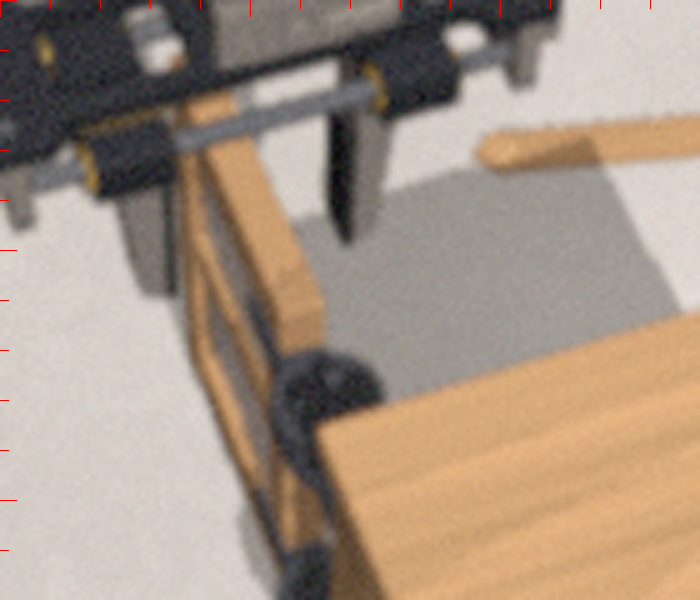

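The leaf stays upright on the pins, lying off-centre toward the +x finger. I'll open wider and rise straight up.

```bash
python3 -m handwheel '[[0,0,0,0],[0,0,0,0],[0,0,0,0],[0,0,-0.004,0],[0,0,-0.01,0]]' 0.088; python3 -m handwheel '[[0,0,-0.02,0],[0,0,-0.045,0],[0,0,-0.075,0],[0,0,-0.11,0],[0,0,-0.13,0]]';  python3 d.py 450 -150 350 -1.3
```

```text
t: 14.12
position: [582.8, 125.9, 193.8]
eef_rot: [1.0, -0.011, -0.001, 0.0]
wrist_force: [-0.0, 0.0, 0.1]
gripper_width: 87.8
t: 14.53
position: [584.2, 126.0, 329.2]
eef_rot: [1.0, -0.011, 0.003, -0.0]
wrist_force: [0.6, 0.2, 0.3]
gripper_width: 87.9
t 14.53 pos [584.2 126.  329.2] yaw -1.32 w 87.9 F [0.6 0.2 0.3] M [-0.04 -0.07 -0.01]
  need [-0.1277  0.279  -0.0216] twist -0.000
```

```bash
python3 -m handwheel '[[-0.01,0.03,0,0],[-0.03,0.06,0,0],[-0.05,0.09,0,0],[-0.07,0.12,0,0],[-0.09,0.15,0,0]]'; python3 -m handwheel '[[-0.02,0.03,0,0],[-0.04,0.06,0,0],[-0.05,0.09,0,0],[-0.05,0.12,0,0],[-0.05,0.13,0,0]]'; python3 -m handwheel '[[-0.02,0.03,0,0],[-0.04,0.06,0,0],[-0.05,0.09,0,0],[-0.05,0.12,0,0],[-0.05,0.13,0,0]]'
python3 - <<'E'
from h import *
t=cap("top");s=cap("scene")
cv2.imwrite("pics/t10.png",t["frame"][:,:,::-1])
crop(t,110,110,150,150,4,"pics/t10c.png")
crop(s,200,180,160,140,5,"pics/s10.png")
E
```

```text
t: 14.95
position: [488.8, -22.9, 324.9]
eef_rot: [1.0, -0.011, 0.001, 0.0]
wrist_force: [-0.5, 0.3, -0.1]
gripper_width: 88.2
t: 15.37
position: [436.2, -153.9, 325.0]
eef_rot: [1.0, -0.013, 0.001, 0.001]
wrist_force: [0.9, -0.1, -0.1]
gripper_width: 88.0
t: 15.78
position: [383.4, -282.2, 324.5]
eef_rot: [1.0, -0.013, 0.0, 0.001]
wrist_force: [0.1, -0.3, 0.5]
gripper_width: 88.2
```

View pics/t10.png

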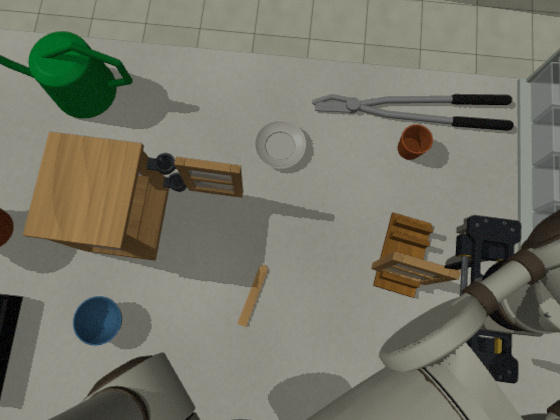

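View pics/t10c.png

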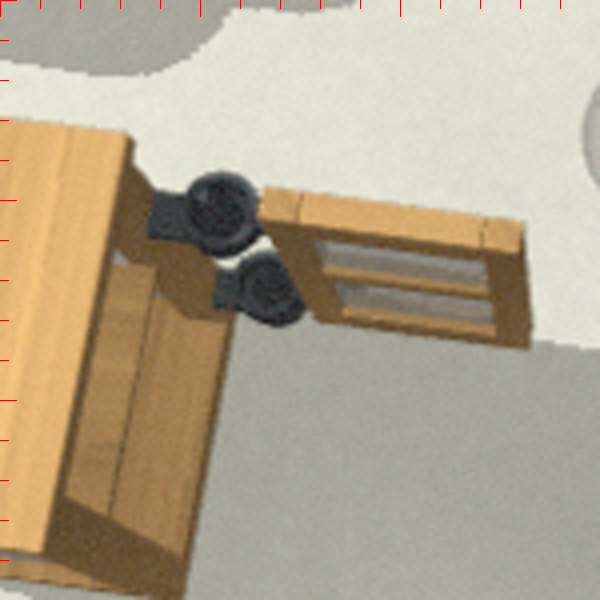

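View pics/s10.png

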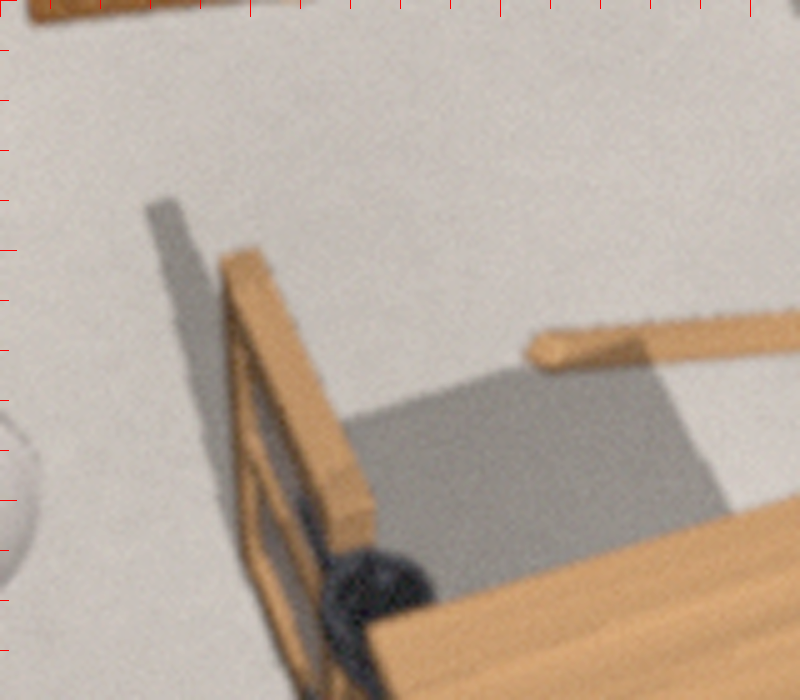

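The top view shows the leaf hanging off the pintles at about (210,177), both eyes around the pins at (165,162) and (177,182). The spare is standing unchanged in the rack, and the gripper is away. I'll check the seated height by triangulation.

```bash
python3 - <<'E'
from h import *
np.set_printoptions(precision=1,suppress=True)
t=cap("top");s=cap("scene")
print("far +x top",tri(t,(110+525/4,110+222/4),s,(200+222/5,180+259/5)))
print("far -x top",tri(t,(110+521/4,110+253/4),s,(200+258/5,180+250/5)))
print("near +x top",tri(t,(110+262/4,110+188/4),s,(200+330/5,180+513/5)))
print("near -x top",tri(t,(110+266/4,110+220/4),s,(200+375/5,180+500/5)))
print("ring top/mid",tri(t,(110+222/4,110+210/4),s,(200+380/5,180+607/5)))
crop(s,190,240,120,110,5,"pics/s11.png")
E
```

```text
far +x top (array([588.5,  61. , 198.1]), np.float64(1.4845389512100498))
far -x top (array([574.5,  60.9, 196.7]), np.float64(0.40978786409920814))
near +x top (array([590.9, 180.3, 206.5]), np.float64(2.2553436361553567))
near -x top (array([575.8, 177.8, 203. ]), np.float64(0.5536663786012611))
ring top/mid (array([584.5, 204.5, 183.6]), np.float64(1.0182575485493068))
```

View pics/s11.png

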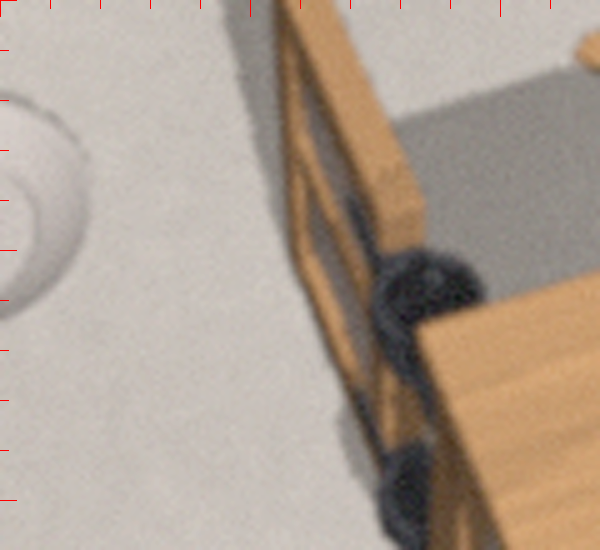

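```bash
python3 - <<'E'
from bench import order
print(order.finish_job())
E
```

```text
the job is handed in; nothing more can be done
None
```

The hinged leaf is hanging upright on the greenhouse with both eyes down on the pintles, and I handed the job in at about 16 s. I gripped it by the top rail, lifted it out of the rack, slid the eyes in between the pintles and lowered it. It met no resistance until an abrupt stop at TCP z ≈ 186 mm, with about 8 N upward. I then let go and backed away.

**Last checks:**
- **Leaf:** both cameras show both eyes around their pins. The near top edge triangulates to about 205 mm and the far edge to about 197 mm. That is a sag of about 3–4°, as expected for a hung leaf.
- **Plain panel:** still standing in its slot, and the gripper touches nothing.

**Disagreements:**
- Contact came about 6 mm lower than I had estimated.
- The measured leaf top is 2–5 mm under the nominal 210 mm after allowing for the sag.

Both differences run toward the leaf being fully down. The two cameras also disagreed by about 2–4 mm on the pintle position; I aimed between them and both eyes went on freely.

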